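# Stack a power module on its enclosure base and cap it

## Task

Build up the power module on the grey enclosure base: lay the aluminium heat spreader on the base first, then the yellow insulator plate on it, then the green circuit board in its black carrier on the insulator, and last put the black cover over the whole stack so that it stands flat on the base. Keep every piece centred on the base with its long sides along the base's long sides (either way round), and do not disturb the blue capacitor, the dark ferrite ring and the orange relay that lie about.

Things in the scene. Friction and masses are not known exactly. Their poses are not given: they have to be found in the camera images.
- base: Grey enclosure base, fixed to the bench: a flat plate 100 (x) x 122 (y) x 10 (z) mm with two white outline rectangles printed on top, the inner a little larger than the heat spreader, the outer a little larger than the cover. Origin at the centre of its underside, z up, long side along y.
- base_top (a point): Centre of the base's flat top face, 10 mm above the bench: everything is stacked about this point. Axes as the base. The power supply, the soldering iron on its stand and the oscilloscope standing round the work are fixed and up to about 0.17 m high: carry the pieces above or round them.
- spreader: Aluminium heat spreader, a bare metal block 60 (x) x 80 (y) x 12 (z) mm with dark grooves on its long sides, loose, 0.15 kg. Origin at the centre of its underside, long side along y; it is grasped across x (60 mm). Its place: on the base top.
- insulator: Plain yellow insulator plate 56 (x) x 76 (y) x 8 (z) mm, loose, 0.08 kg. Origin at the centre of its underside, long side along y; it is grasped across x (56 mm). Its place: on the spreader, underside 12 mm above the base top.
- board: Green circuit board with small parts on it, fixed in a flat black plastic carrier 54 (x) x 74 (y) x 9 (z) mm that forms its underside; with the parts it is 22 mm high, loose, 0.09 kg. Origin at the centre of the underside, long side along y; it is grasped across x by the carrier (54 mm). Its place: on the insulator, underside 20 mm above the base top.
- cover: Black vented cover, a box open below: outside 80 (x) x 100 (y) x 49 (z) mm, inside 74 x 94 x 46 mm, 0.12 kg, loose, standing open side down. On top a centred red pull rib 12 (x) x 44 (y) mm, from 49 to 67 mm above the underside: grasp across its 12 mm. Origin at the centre of its open underside. Its place: over the stack (42 mm high), lower rim on the base top.
- cap: Bystander: blue capacitor standing upright, 22 mm in diameter, 41 mm high, loose; origin at the centre of its underside.
- ring: Bystander: dark ferrite ring lying flat, 36 mm in diameter, 12 mm high, loose; origin at the centre of its underside.
- relay: Bystander: orange relay, 28 x 30 x 36 mm, loose; origin at the centre of its underside.

How it is judged:
On the way, in this order (a step that is already met when the one before it is completed fails the run):
1. the heat spreader lies centred on the base, released (horizontal distance between spreader and base_top below 0.008 m and angle between the x axis of spreader and the x axis of base, either way round below 0.17 rad and angle between spreader's own z axis and vertical below 0.06 rad and z of spreader in the frame of base_top between -0.003 and 0.003 m and linear speed of spreader below 0.02 m/s and contact force between the fingers and spreader below 0.1 N), for 0.2 s.
2. the insulator lies centred on the spreader, released (all of step 1 and horizontal distance between insulator and base_top below 0.008 m and angle between the x axis of insulator and the x axis of base, either way round below 0.17 rad and angle between insulator's own z axis and vertical below 0.06 rad and z of insulator in the frame of base_top between 0.009 and 0.015 m and linear speed of insulator below 0.02 m/s and contact force between the fingers and insulator below 0.1 N), for 0.2 s.
3. the board lies centred on the insulator, released (all of step 2 and horizontal distance between board and base_top below 0.008 m and angle between the x axis of board and the x axis of base, either way round below 0.17 rad and angle between board's own z axis and vertical below 0.06 rad and z of board in the frame of base_top between 0.017 and 0.023 m and linear speed of board below 0.02 m/s and contact force between the fingers and board below 0.1 N), for 0.2 s.
At the end, for the whole second after the job is handed in: Spreader on base, insulator on spreader, board on insulator, cover over all with its rim on the base: each flat, at its height within 3 mm, centred on the base within 8 mm (cover 10 mm), long sides within 10 degrees of the base's, either way round; all released and at rest (all of step 3 and horizontal distance between cover and base_top below 0.01 m and angle between the x axis of cover and the x axis of base, either way round below 0.17 rad and angle between cover's own z axis and vertical below 0.06 rad and z of cover in the frame of base_top between -0.003 and 0.003 m and linear speed of cover below 0.02 m/s and contact force between the fingers and cover below 0.1 N); the robot touches nothing.
It fails at once if a bystander (capacitor, ferrite ring or relay) is moved more than 20 mm or tipped over (distance of any of cap, ring, relay from where it was at the start of the episode above 0.02 m or angle between any of cap, ring, relay's own z axis and vertical above 0.5 rad).
It also fails if it takes over 122 s, if anything falls off the work surface, if the arm or the gripper's body presses on something with over 40 N, if the wrist force passes 120 N, or if a joint passes its speed limit or range.

## Robot

A 6-joint arm with a two-finger parallel gripper is mounted at the origin on a cart in front of the work surface, level with it; the furniture and walls round the work are solid. World frame = base frame: x ahead of the robot, y to its left, z up, the work surface at z = 0. Lengths are in m, angles in rad, forces in N, time in s.
With the tool pointing down it reaches from about 0.25 to 0.725 m from the base axis. Payload 4 kg.
Tool frame: the origin (TCP) lies midway between the tips of the shut fingers; the grasp point (between the pads) lies grip_point_offset behind it (grip_point_offset is the distance from the TCP to the grasp point, in m); z points along the fingers, y is the line along which they close (so a half turn about z gives the same grasp; the last joint's range is limited). The gripper opens to 85 mm and grips with 20 to 120 N. Pads are 22 mm wide; open, the fingers measure 114 mm over their backs; the gripper's body (76 mm by 85 mm) begins 54 mm behind the grasp point. The pads swing forward as they close: fully open they stand 13 mm farther back than shut.
Start: joints at [1.183, 0.241, 0.005, 1.335, 0, 1.571], TCP at [0.189, 0.463, 0.231] pointing down, gripper open.
Joint ranges: [-2.72, 2.72], [-1.05, 1.87], [-1.09, 1.28], [-1.99, 2.15], [-1.42, 1.44], [-3.14, 3.14]. Speed limits (rad/s): [2.79, 2.79, 3.14, 3.14, 3.14, 3.14].

## Interface

Orientations are given as a unit quaternion [x, y, z, w].
In Python, from workcell import * gives the robot as it stands. The module is installed in compiled form; this text tells all that it offers.
- The arm moves only by the tool arm_command, never from a script. Its arguments are lists of equal length, an entry for each row: "slide": the shift along the tool's x, y, z in cm, a list of three; "spin": the turn about the tool's z in degrees. A call has exactly 5 rows; each row is the pose to reach, as a shift and turn from the pose commanded when the call began, along the tool's axes at that moment; what a row does not reach only later rows make up. A row lasts 1/8 s, in which the tool goes at most 62.5 mm and 10.7 degrees, less where a joint would pass 70% of its speed; a pose out of reach is approached as far as the arm can. A call with a gripper value outside its range is refused whole. "jaw" is the finger opening in cm, from 0 to 8.54, set as the call begins (left out, the last holds). The fingers move at their own pace and stop on an object; the grip force is fixed at half the most. Time passes only in rows, so rows that repeat a pose let the fingers close, or fill a call up. It gives the time, the measured TCP pose, the force, the opening and the grip force at its end, in the units of the state.
- get_obs(): the state, without advancing time (a new reading comes with each control period).
- camera(name): name is "scene" or "top"; returns a dict with "pixels" (400x640x3 uint8, red, green, blue), "range_z" (400x640 float32, m along the optical axis (not along the pixel's ray), 0 where there is no reading), "intrinsics" (3x3 intrinsics, pixels), "rvec" (rotation vector, rad) and "tvec" (3), from world to camera coordinates, as OpenCV has them. Camera axes: x right, y down, z forward; pixel columns grow to the right and rows downward; lengths in m; the calibration is good to about 2 mm. A picture is of the moment at which its call begins.
- job_done(): hands the job in; it is judged then, once.
Trained networks look in a picture, given as the dict that the camera call returned (one of the last four; its "shot" number tells which), for a name from the list of things; names that differ only in an ending like _2 or _b are one class to them, and where a whole thing is asked for, a point or a joint stands for the part that bears it (a point fixed in the world has none). Each returns a list of dicts, best first, with "confidence" (0 to 1); they miss things now and then, are a little off and sometimes report something else, mostly with a low value. They report only what shows in the picture. A call takes as long as a camera call.
- recognise(picture, thing): "centre" ([column, row] in pixels, amid what is visible of it).
- landmark_of(picture, thing): "centre" ([column, row] in pixels: a listed point, or the origin of a listed thing).
The state is a dict: "clock": time; "joint_pos": joint angles; "joint_vel": joint speeds; "tau": joint torques, N m; "eef_pos": TCP position; "tool_rot": TCP orientation; "ft_force": force on the tool from outside, world axes, zero at the start; "ft_torque": the same for the moment, N m; "grip_width": finger opening in m; "grasp_force": force on a finger pad.
Only numpy, scipy, OpenCV 4.12 (cv2) and the standard library are available. Lean on these libraries where they do the work, as an engineer would, in place of code of your own. Each camera call takes 0.05 s, during which the arm holds its last target. There are 200 camera calls.

## Working session

There is one attempt and no reset: what is moved stays moved. The work goes in short steps, Python scripts to look and compute and a tool call to move; the robot and the scene stay as the last step left them, time stands still between calls to the robot, and variables do not carry over. Pictures are saved under pics/ and viewed, at most 14 in all, crops included, and the job is handed in when it is done.

Besides the shell and the picture viewer there is one more tool, called after ">>>" as name([rows], argument=value, ...), one row to a line, values as JSON. arm_command: Moves the arm, as the interface text tells. Its arguments: {"type":"object","properties":{"slide":{"type":"array","items":{"type":"array","items":{"type":"number"}}},"spin":{"type":"array","items":{"type":"number"}},"jaw":{"type":"number"}},"required":["slide","spin"]}

```bash
mkdir -p pics; cat > h.py <<'E'
from workcell import *
import numpy as np, cv2
from scipy.spatial.transform import Rotation as R
def cloud(p):
    z=p["range_z"]; K=np.array(p["intrinsics"]); v,u=np.mgrid[:400,:640]
    c=np.stack([(u-K[0,2])/K[0,0]*z,(v-K[1,2])/K[1,1]*z,z],-1)
    M=R.from_rotvec(np.ravel(p["rvec"])).as_matrix()
    w=(c-np.ravel(p["tvec"]))@M
    w[z==0]=np.nan
    return w
def save(p,n): cv2.imwrite("pics/"+n,cv2.cvtColor(p["pixels"],cv2.COLOR_RGB2BGR))
E
python3 - <<'E'
from h import *
for n in ("scene","top"):
    p=camera(n); save(p,n+"0.png"); w=cloud(p)
    np.savez(n+"0.npz",w=w,px=p["pixels"])
    M=R.from_rotvec(np.ravel(p["rvec"])).as_matrix(); print(n,"cam at",-M.T@np.ravel(p["tvec"]))
    for t in "base base_top spreader insulator board cover cap ring relay".split():
        r=recognise(p,t) if t!="base_top" else []
        l=landmark_of(p,t)
        for k,q in (("r",r[:2]),("l",l[:1])):
            for d in q:
                c=np.round(d["centre"]).astype(int)
                print(t,k,c,round(d["confidence"],2),np.round(w[c[1]%400,c[0]%640],3))
o=get_obs(); print(o["clock"],o["eef_pos"],o["tool_rot"],o["grip_width"],R.from_quat(o["tool_rot"]).as_matrix().round(3))
import workcell; print([a for a in dir(workcell) if a[0]!='_'], [getattr(workcell,a) for a in dir(workcell) if 'grip' in a])
E
```

```text
scene cam at [-0.08220774  1.16473112  0.57631162]
base r [294 258] 0.66 [0.445 0.434 0.011]
base l [293 259] 0.9 [0.444 0.439 0.011]
base_top l [295 258] 0.84 [0.443 0.432 0.01 ]
spreader r [328 223] 0.93 [0.461 0.254 0.013]
spreader r [295 257] 0.23 [0.443 0.432 0.013]
spreader l [325 226] 0.92 [0.46  0.271 0.012]
insulator r [359 243] 0.91 [0.349 0.3   0.009]
insulator l [356 247] 0.6 [0.346 0.32  0.009]
board r [293 190] 0.57 [0.657 0.127 0.015]
board r [343 191] 0.33 [0.487 0.126 0.048]
board l [387 189] 0.73 [0.195 0.508 0.263]
cover r [299 259] 0.37 [0.433 0.432 0.011]
cover l [346 202] 0.63 [0.477 0.127 0.016]
cap r [359 219] 0.7 [0.386 0.226 0.031]
cap r [293 258] 0.19 [0.447 0.435 0.011]
cap l [359 224] 0.46 [0.388 0.223 0.015]
ring r [290 190] 0.34 [0.665 0.131 0.015]
ring l [385 188] 0.55 [0.197 0.511 0.266]
relay r [345 267] 0.76 [0.316 0.429 0.026]
relay l [348 276] 0.65 [0.312 0.423 0.001]
top cam at [0.24364588 0.19319574 1.25072731]
base r [232 236] 0.78 [0.453 0.411 0.011]
base r [407 222] 0.21 [ 0.443 -0.06  -0.004]
base l [231 237] 0.75 [0.451 0.414 0.009]
base_to
[... 302 characters left out ...]
 0.012]
cover r [355 203] 0.97 [0.499 0.079 0.048]
cover l [355 204] 0.75 [0.497 0.079 0.049]
cap r [304 249] 0.41 [0.394 0.224 0.041]
cap r [409 226] 0.36 [ 0.43  -0.06   0.011]
cap l [233 236] 0.65 [0.453 0.409 0.01 ]
ring r [408 227] 0.67 [ 0.428 -0.058  0.008]
ring l [406 224] 0.42 [ 0.437 -0.055  0.001]
relay r [233 282] 0.46 [0.33  0.412 0.037]
relay l [235 284] 0.45 [0.325 0.407 0.037]
1.8 [0.18907516 0.46286727 0.23130116] [ 1.92674375e-01  9.81262750e-01 -4.23869162e-06 -3.41812900e-06] 0.08551863893310749 [[-0.926  0.378 -0.   ]
 [ 0.378  0.926 -0.   ]
 [ 0.    -0.    -1.   ]]
['Unreachable', 'camera', 'get_obs', 'grip_point_offset', 'job_done', 'landmark_of', 'recognise'] [0.0187]
```

View pics/scene0.png

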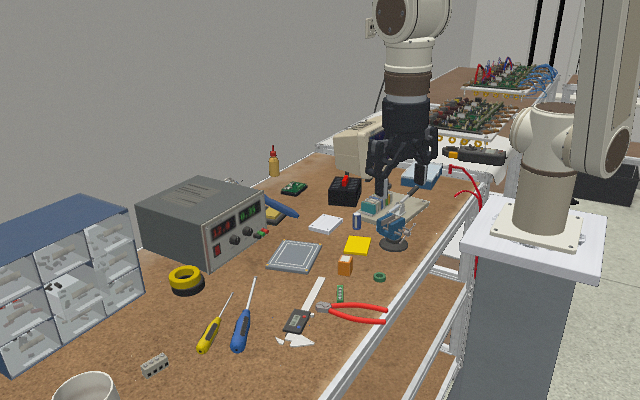

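View pics/top0.png

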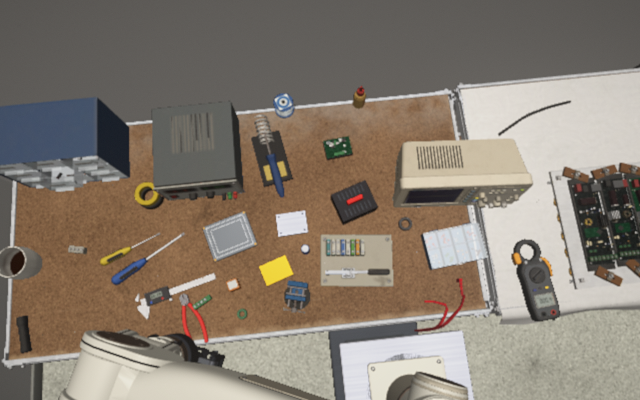

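The scene picture shows the arm at the right, the base at (294,257), spreader at (326,223), insulator at (358,245), relay at (345,266), cap at (357,220), board at (293,188) and cover at (345,190). The top picture shows all of them clear: base (230,236), spreader (291,223), insulator (276,270), board (337,148), cover (354,202). It also shows the iron stand at (270,165), cap (305,249), ring (405,224) and relay (233,285).

```bash
cat > seg.py <<'E'
from h import *
# known size (x,y), top z, seed xy, colour test in HSV
def rect(w,px,seed,zr,rad,hsv=None):
    h=cv2.cvtColor(px,cv2.COLOR_RGB2HSV).astype(int)
    with np.errstate(invalid='ignore'):
        m=(w[...,2]>zr[0])&(w[...,2]<zr[1])&(np.hypot(w[...,0]-seed[0],w[...,1]-seed[1])<rad)
    if hsv: 
        for i in range(3): m&=(h[...,i]>=hsv[i][0])&(h[...,i]<=hsv[i][1])
    n,l,s,c=cv2.connectedComponentsWithStats(m.astype(np.uint8),connectivity=8)
    if n<2: return None
    k=1+np.argmax(s[1:,4]); P=w[l==k]
    r=cv2.minAreaRect((P[:,:2]*1000).astype(np.float32))
    (cx,cy),(a,b),t=r
    if a>b: a,b,t=b,a,t+90   # t = direction of short side
    return np.round([cx,cy,a,b,(t+90)%180-90,P[:,2].mean()*1000,len(P)],1)
T={"base":((.45,.413),(.006,.02),.085,None),
"spreader":((.47,.25),(.007,.03),.06,None),
"insulator":((.352,.30),(.004,.03),.06,((20,35),(120,255),(0,255))),
"board":((.664,.107),(.003,.03),.06,None),
"cover":((.499,.079),(.03,.06),.08,None),
"rib":((.499,.079),(.058,.08),.05,None),
"cap":((.394,.224),(.025,.06),.03,None),
"relay":((.33,.412),(.02,.06),.03,None),
"ring":((.43,-.058),(.005,.02),.04,None)}
def all_(n,w,px,names=T):
    for k in names: print(n,k,rect(w,px,*T[k]))
E
python3 - <<'E'
from seg import *
for n in ("top","scene"):
    d=np.load(n+"0.npz"); all_(n,d["w"],d["px"])
w=np.load("top0.npz")["w"]
# obstacle map heights
for x in np.arange(.74,.24,-.03):
    row=[]
    for y in np.arange(.58,-.16,-.03):
        m=(abs(w[...,0]-x)<.015)&(abs(w[...,1]-y)<.015)
        row.append("%3d"%(1000*np.nanmax(w[...,2][m]) if m.any() else -99))
    print("%.2f"%x," ".join(row))
E
```

```text
top base [ 453.7  419.3  100.6  122.    15.9    9.7 1545. ]
top spreader [469.6 252.   59.8  79.5   2.5  11.3 623. ]
top insulator [351.1 304.1  56.   75.2  18.    7.6 553. ]
top board [669.5 105.6  63.9  74.2   6.4  13.6 511. ]
top cover [ 505.9   81.5   81.1  100.9   17.7   47.8 1100. ]
top rib [505.6  81.6  13.5  43.8  19.1  65.1  85. ]
top cap [394.6 222.2  19.9  20.3  41.   40.1  61. ]
top relay [324.  414.7  27.3  27.8  15.8  34.9 132. ]
top ring [436.4 -49.6  32.3  35.3  -6.   10.9  95. ]
scene base [ 453.5  420.   102.   123.4   15.3   10.8 1290. ]
scene spreader [470.1 252.7  62.7  83.    1.3  12.6 403. ]
scene insulator [350.7 304.5  55.6  77.9  17.7   8.7 417. ]
scene board [667.1 104.6  59.7  81.5   6.7  13.6 264. ]
scene cover [505.6  82.   79.8 109.6  18.1  46.5 567. ]
scene rib [504.9  81.8  11.2  43.9  16.9  65.3  45. ]
scene cap [395.7 225.8  20.8  20.9  81.4  36.8  73. ]
scene relay [323.8 415.3  27.4  31.9  13.7  32.4 181. ]
scene ring [428.7 -59.3   6.1  33.4  24.   11.3  15. ]
0.74 131 133 133 132 133 133 132 131   9 102  98  12   5   6   3   4   5   5   6   6   
[... 997 characters left out ...]
16  13   3  15  16  16  14  15  26  50   5   3   5  17  15  14   5   2
0.41   5   5   4   6  16  14  14  13  10   5   4   6  44  18  53  53  52  50  18  19  14  17  35  38  39
0.38   7   8   4   3  12   4   4   4  13  11  13   5  47  19  53  51  52  52  17  19  13   5  36  40  40
0.35  18  10  13  14  12  35  41   6  11  13  14   9   4  18  18  18  45  48  17  19   5   4  37  38  39
0.32  21  16  13  17   6  39  43   5  10  12  69  72  71  42  46  47  50  59  61  61   5   4  39  39  37
0.29  16  15  19  20   5   7   4   4   5   4  73  73  73  19  15  16  18  16  17  20   5   5   5   5  70
0.26   5  16  14 652   5   5  14   4   4   4  69  70  69   6   6   5   9   4   5   5   5   6   4   5  72
```

```bash
cat > plan.py <<'E'
from h import *
def go(x,y,z,yaw):
    "mm, deg -> slide cm in tool axes, spin deg"
    o=get_obs(); M=R.from_quat(o["tool_rot"]).as_matrix()
    d=M.T@(np.array([x,y,z])/1000-o["eef_pos"])*100
    cur=np.degrees(np.arctan2(M[1,1],M[0,1]))
    print("slide",d.round(2),"spin",round(-((yaw-cur+180)%360-180),1),"| tcp",(np.array(o["eef_pos"])*1000).round(1),"yaw",round(cur,1),"t",o["clock"])
E
python3 - <<'E'
from seg import *
from plan import go
for n in ("top","scene"):
    d=np.load(n+"0.npz"); w,px=d["w"],d["px"]
    for lo in (.005,.007): print(n,rect(w,px,(.667,.105),(lo,.03),.06))
    m=(w[...,2]>.03)&(w[...,0]<.34)&(w[...,0]>.24)&(w[...,1]<.30)&(w[...,1]>.18)
    P=w[m]
    # to insulator frame
    c,s=np.cos(np.radians(17.9)),np.sin(np.radians(17.9))
    q=(P[:,:2]-[.351,.3043])@np.array([[c,-s],[s,c]])
    print("vise world",(P.min(0)*1000).round(),(P.max(0)*1000).round())
    for a in np.arange(-.09,-.0,.01):
        k=(q[:,0]>=a)&(q[:,0]<a+.01)
        if k.any(): print(round(a,2),"ymax %.3f zmax %.3f"%(q[k,1].max(),P[k,2].max()))
go(469.8,252.3,230,2)
E
```

```text
top [667.4 105.6  58.1  73.7   4.3  13.9 497. ]
top [668.8 105.3  56.3  73.4   5.6  14.  487. ]
vise world [240. 224.  31.] [317. 291.  74.]
-0.09 ymax 0.000 zmax 0.072
-0.08 ymax 0.001 zmax 0.073
-0.07 ymax -0.006 zmax 0.074
-0.06 ymax -0.014 zmax 0.073
-0.05 ymax -0.017 zmax 0.070
scene [667.6 104.7  57.3  82.5   7.7  14.4 244. ]
scene [667.8 103.3  57.3  79.8   7.7  15.2 224. ]
vise world [240. 224.  30.] [320. 292.  72.]
-0.09 ymax 0.004 zmax 0.070
-0.08 ymax 0.003 zmax 0.072
-0.07 ymax -0.004 zmax 0.070
-0.06 ymax -0.012 zmax 0.071
-0.05 ymax -0.013 zmax 0.070
slide [-33.95  -8.88   0.13] spin 65.8 | tcp [189.1 462.9 231.3] yaw 67.8 t 1.8
```

>>> arm_command([
  [-6, -1.6, 0],
  [-12, -3.2, 0],
  [-18, -4.8, 0],
  [-24, -6.4, 0],
  [-30, -8, 0],
], spin=[10.5, 21, 31.5, 42, 52.5], jaw=8.0)

```text
clock: 2.42
eef_pos: [0.438, 0.2741, 0.2315]
tool_rot: [0.609, 0.793, 0.0, 0.0]
ft_force: [0.3, 1.1, 0.0]
grip_width: 0.0802
grasp_force: 0.0
```

```bash
python3 -c "
from plan import go
go(469.8,252.3,60,2)"
```

```text
slide [-2.93  2.49 17.15] spin 12.9 | tcp [438.  274.1 231.5] yaw 14.9 t 2.425
```

>>> arm_command([
  [-1.5, 1.2, 1],
  [-2.9, 2.5, 5],
  [-2.9, 2.5, 11],
  [-2.9, 2.5, 17],
  [-2.9, 2.5, 17],
], spin=[10, 13, 13, 13, 13])

```text
clock: 3.05
eef_pos: [0.464, 0.2515, 0.0568]
tool_rot: [0.693, 0.721, -0.006, -0.002]
ft_force: [-0.0, 0.8, 0.6]
grip_width: 0.08
grasp_force: 0.0
```

```bash
python3 - <<'E'
from seg import *
from plan import go
go(469.8,252.3,0,2)
p=camera("scene"); save(p,"s1.png"); i=cv2.imread("pics/s1.png")[170:290,260:420]; cv2.imwrite("pics/s1c.png",cv2.resize(i,None,fx=5,fy=5,interpolation=cv2.INTER_CUBIC))
E
```

```text
slide [0.08 0.64 5.67] spin 0.3 | tcp [464.  251.5  56.8] yaw 2.3 t 3.05
```

View pics/s1c.png

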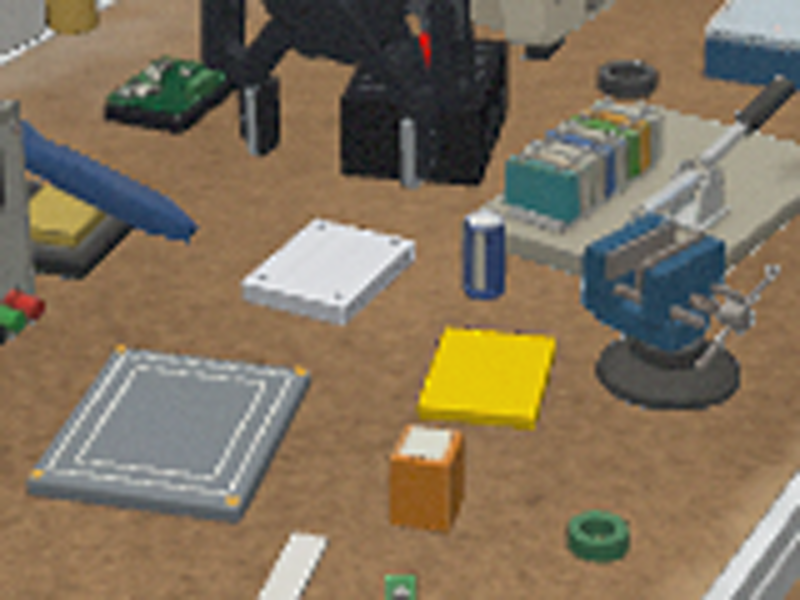

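The picture shows the open fingers above the white-grey spreader, with tips at about (262,150)/(410,185) in the crop. The cap, at (484,255) in the crop, is clear of them.

>>> arm_command([
  [0.1, 0.4, 1.5],
  [0.1, 0.4, 3],
  [0.1, 0.4, 3.5],
  [0.1, 0.4, 3.5],
  [0.1, 0.4, 3.5],
], spin=[0, 0, 0, 0, 0])

```text
clock: 3.72
eef_pos: [0.4725, 0.2553, 0.0267]
tool_rot: [0.693, 0.721, 0.0, 0.0]
ft_force: [0.2, 0.5, 0.8]
grip_width: 0.08
grasp_force: 0.0
```

```bash
python3 - <<'E'
from plan import go
go(469.8,252.3,0,2)
E
```

```text
slide [-0.29 -0.28  2.67] spin 0.3 | tcp [472.5 255.3  26.7] yaw 2.3 t 3.725
```

>>> arm_command([
  [-0.3, -0.3, 0.5],
  [-0.3, -0.3, 1.4],
  [-0.3, -0.3, 2.2],
  [-0.3, -0.3, 2.7],
  [-0.3, -0.3, 2.7],
], spin=[0.3, 0.3, 0.3, 0.3, 0.3])

```text
clock: 4.35
eef_pos: [0.469, 0.2518, -0.0014]
tool_rot: [0.695, 0.719, -0.001, -0.0]
ft_force: [0.8, 0.5, 0.3]
grip_width: 0.0802
grasp_force: 0.0
```

>>> arm_command([
  [0, 0, 0],
  [0, 0, 0],
  [0, 0, 0],
  [0, 0, 0],
  [0, 0, 0],
], spin=[0, 0, 0, 0, 0], jaw=5.0)

```text
clock: 4.97
eef_pos: [0.4701, 0.2524, 0.0001]
tool_rot: [0.695, 0.719, 0.001, 0.0]
ft_force: [-0.4, -0.5, 6.0]
grip_width: 0.058
grasp_force: 64.9
```

```bash
python3 - <<'E'
from seg import *
from plan import go
go(469.8,252.3,0,2)
p=camera("scene"); save(p,"s2.png"); i=cv2.imread("pics/s2.png")[190:250,270:370]; cv2.imwrite("pics/s2c.png",cv2.resize(i,None,fx=8,fy=8,interpolation=cv2.INTER_CUBIC))
E
```

```text
slide [-0.01 -0.03  0.01] spin -0.0 | tcp [4.701e+02 2.524e+02 1.000e-01] yaw 2.0 t 4.975
```

View pics/s2c.png

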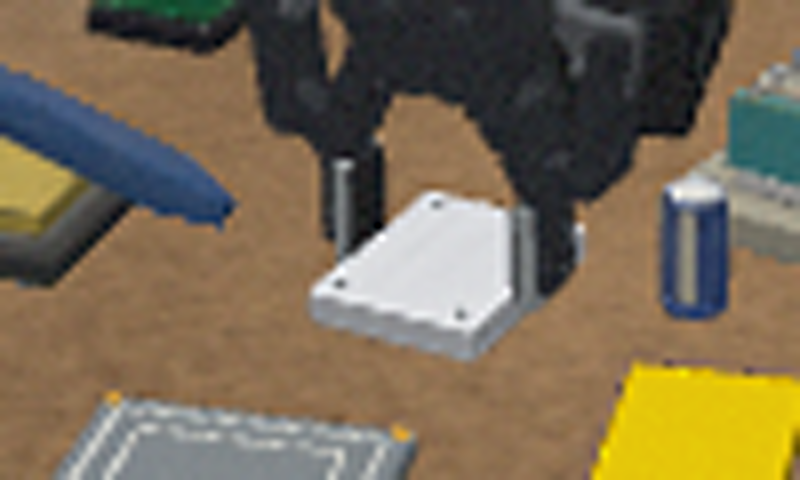

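The crop shows the spreader gripped by both pads, with the cap (695,250) and the iron handle (150,150) untouched. I'll lift it and carry it to the base.

>>> arm_command([
  [0, 0, -1],
  [0, 0, -3],
  [0, 0, -6],
  [0, 0, -9],
  [2, 0, -10],
], spin=[0, 0, 0, 0, 0])

```text
clock: 5.65
eef_pos: [0.4694, 0.2717, 0.1015]
tool_rot: [0.695, 0.719, 0.001, 0.0]
ft_force: [0.5, 0.5, -1.5]
grip_width: 0.0582
grasp_force: 64.5
```

```bash
python3 - <<'E'
from plan import go
go(453.6,419.6,100,15.6)
E
```

```text
slide [14.84 -1.1   0.16] spin -13.7 | tcp [469.4 271.7 101.5] yaw 1.9 t 5.65
```

>>> arm_command([
  [4, -0.3, 0],
  [8, -0.6, 0],
  [12, -0.9, 0],
  [14.9, -1.1, 0],
  [14.9, -1.1, 0],
], spin=[-4, -8, -12, -13.7, -13.7])

```text
clock: 6.28
eef_pos: [0.4516, 0.4224, 0.0988]
tool_rot: [0.603, 0.798, -0.0, -0.0]
ft_force: [-0.2, -1.5, -1.6]
grip_width: 0.0578
grasp_force: 64.5
```

```bash
python3 - <<'E'
from plan import go
go(453.6,419.6,20,15.6)
E
```

```text
slide [-0.32  0.12  7.88] spin 0.3 | tcp [451.6 422.4  98.8] yaw 15.9 t 6.275
```

>>> arm_command([
  [-0.1, 0, 2],
  [-0.1, 0, 5],
  [-0.1, 0, 7.3],
  [-0.1, 0, 7.3],
  [-0.1, 0, 7.3],
], spin=[0, 0, 0, 0, 0])

```text
clock: 6.9
eef_pos: [0.4533, 0.4193, 0.0272]
tool_rot: [0.604, 0.797, 0.0, 0.0]
ft_force: [-0.5, -0.7, -1.7]
grip_width: 0.0579
grasp_force: 64.6
```

```bash
python3 - <<'E'
from plan import go
go(453.6,419.6,10,15.6)
E
```

```text
slide [0.02 0.03 1.72] spin 0.0 | tcp [453.3 419.3  27.2] yaw 15.6 t 6.9
```

Lower it gently to z≈11 mm and check the force.

>>> arm_command([
  [0, 0, 0.7],
  [0, 0, 1.2],
  [0, 0, 1.5],
  [0, 0, 1.65],
  [0, 0, 1.65],
], spin=[0, 0, 0, 0, 0])

```text
clock: 7.52
eef_pos: [0.4526, 0.4195, 0.0102]
tool_rot: [0.604, 0.797, -0.0, 0.0]
ft_force: [-0.8, -2.2, 3.1]
grip_width: 0.0573
grasp_force: 65.1
```

>>> arm_command([
  [0, 0, 0],
  [0, 0, 0],
  [0, 0, 0],
  [0, 0, 0],
  [0, 0, 0],
], spin=[0, 0, 0, 0, 0], jaw=7.6)

```text
clock: 8.15
eef_pos: [0.4528, 0.4196, 0.0098]
tool_rot: [0.604, 0.797, 0.0, 0.0]
ft_force: [-0.7, -1.1, 0.2]
grip_width: 0.0759
grasp_force: 0.0
```

>>> arm_command([
  [0, 0, -1],
  [0, 0, -3],
  [0, 0, -7],
  [0, 0, -13],
  [0, 0, -16],
], spin=[0, 0, 0, 0, 0])

```text
clock: 8.78
eef_pos: [0.4541, 0.4208, 0.1747]
tool_rot: [0.604, 0.797, 0.003, 0.001]
ft_force: [0.7, 0.1, -0.6]
grip_width: 0.0758
grasp_force: 0.0
```

```bash
python3 - <<'E'
from seg import *
from plan import go
# grasp point of insulator: centre +18mm along its long side
t=np.radians(17.9+90); x,y=351+18*np.cos(t),304.4+18*np.sin(t); print(x,y)
go(x,y,120,17.9)
for n in ("top","scene"):
    p=camera(n); w=cloud(p); all_(n,w,p["pixels"],["base","cap","relay","insulator"])
    print(n,"spr",rect(w,p["pixels"],(.4536,.4196),(.0165,.03),.06))
    save(p,n+"3.png")
E
```

```text
345.4675808796035 321.5286992698299
slide [ -6.64 -13.17   5.38] spin -2.2 | tcp [454.1 420.8 174.7] yaw 15.7 t 8.775
top base None
top cap [394.4 222.1  20.3  20.4 -49.5  40.   60. ]
top relay None
top insulator None
top spr None
scene base [453.2 420.2 100.7 126.3  16.8  11.2 781. ]
scene cap [394.5 224.4  17.8  23.2  28.2  36.7  74. ]
scene relay [323.5 415.8  26.8  30.3  15.9  32.4 184. ]
scene insulator [350.7 304.6  56.3  76.7  18.5   8.7 416. ]
scene spr [452.1 418.9  62.1  83.3  15.9  22.5 551. ]
```

The spreader lies within about 2 mm of the base centre. Next is the insulator, gripped 18 mm off-centre to stay clear of the vise.

>>> arm_command([
  [-1.3, -2.6, 0],
  [-3.3, -6.6, 1],
  [-5.3, -10.6, 3],
  [-6.6, -13.2, 5.4],
  [-6.6, -13.2, 5.4],
], spin=[-2, -2.2, -2.2, -2.2, -2.2], jaw=7.6)

```text
clock: 9.5
eef_pos: [0.3397, 0.3167, 0.1132]
tool_rot: [0.589, 0.808, -0.004, -0.001]
ft_force: [0.1, 0.5, 0.9]
grip_width: 0.0759
grasp_force: 0.0
```

```bash
python3 - <<'E'
from plan import go
go(345.5,321.5,30,17.9)
E
```

```text
slide [0.3  0.77 8.31] spin -0.0 | tcp [339.7 316.7 113.2] yaw 17.9 t 9.5
```

>>> arm_command([
  [0, 0.2, 2],
  [0, 0.2, 5],
  [0, 0.2, 8],
  [0, 0.2, 8.6],
  [0, 0.2, 8.6],
], spin=[0, 0, 0, 0, 0])

```text
clock: 10.12
eef_pos: [0.3461, 0.3215, 0.0301]
tool_rot: [0.589, 0.808, 0.0, 0.0]
ft_force: [-0.6, 0.0, -0.3]
grip_width: 0.076
grasp_force: 0.0
```

```bash
python3 - <<'E'
from plan import go
go(345.5,321.5,2,17.9)
E
```

```text
slide [ 0.02 -0.05  2.81] spin -0.0 | tcp [346.1 321.5  30.1] yaw 17.9 t 10.125
```

>>> arm_command([
  [0, 0, 0.8],
  [0, 0, 1.8],
  [0, 0, 2.5],
  [0, 0, 2.8],
  [0, 0, 2.8],
], spin=[0, 0, 0, 0, 0])

```text
clock: 10.75
eef_pos: [0.3453, 0.3208, 0.0015]
tool_rot: [0.589, 0.808, -0.0, -0.0]
ft_force: [-0.1, 0.4, -0.5]
grip_width: 0.0759
grasp_force: 0.0
```

>>> arm_command([
  [0, 0, 0],
  [0, 0, 0],
  [0, 0, 0],
  [0, 0, 0],
  [0, 0, 0],
], spin=[0, 0, 0, 0, 0], jaw=4.8)

```text
clock: 11.38
eef_pos: [0.3457, 0.3212, 0.0029]
tool_rot: [0.589, 0.808, 0.001, 0.0]
ft_force: [-2.1, -0.7, 6.9]
grip_width: 0.0522
grasp_force: 61.2
```

>>> arm_command([
  [0, 0, -0.5],
  [0, 0, -1.5],
  [0, 0, -4],
  [0, 0, -8],
  [0, 0, -11],
], spin=[0, 0, 0, 0, 0])

```text
clock: 12.0
eef_pos: [0.3458, 0.3213, 0.1139]
tool_rot: [0.589, 0.808, 0.001, 0.0]
ft_force: [0.6, 0.1, -1.3]
grip_width: 0.0518
grasp_force: 62.8
```

```bash
python3 - <<'E'
from seg import *
from plan import go
p=camera("scene"); save(p,"s4.png"); i=cv2.imread("pics/s4.png")[170:290,260:420]; cv2.imwrite("pics/s4c.png",cv2.resize(i,None,fx=5,fy=5,interpolation=cv2.INTER_CUBIC))
t=np.radians(15.6+90); x,y=453.6+18*np.cos(t),419.6+18*np.sin(t); print(x,y)
go(x,y,110,15.6)
E
```

```text
448.75944322892525 436.9369262023579
slide [ 7.74 13.12  0.88] spin 2.3 | tcp [347.6 323.  117.6] yaw 17.9 t 12.05
```

View pics/s4c.png

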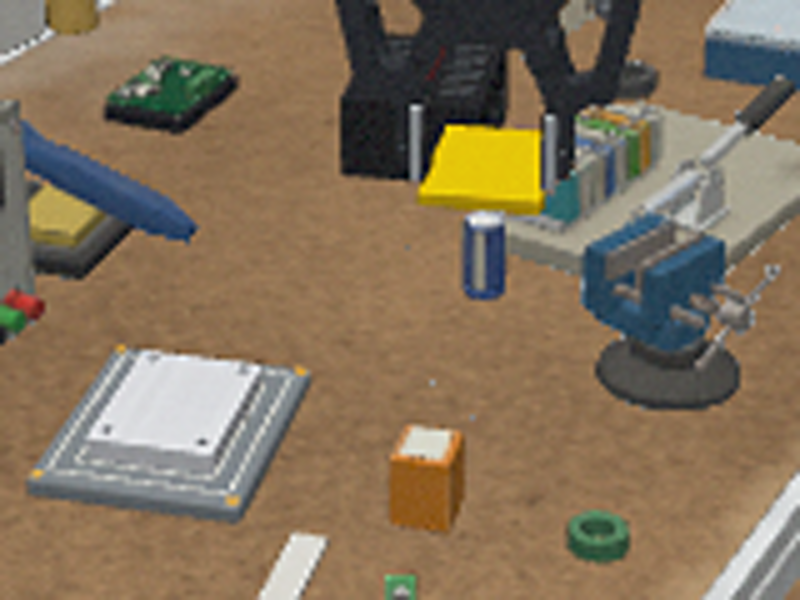

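The insulator hangs level in the pads, about (485,165) in the crop, and the spreader lies inside the inner outline on the base. I'll measure the tip level against the plate.

```bash
python3 - <<'E'
from seg import *
o=get_obs(); print(np.round(o["eef_pos"],4))
for n in ("scene","top"):
    p=camera(n); w=cloud(p); px=p["pixels"]; h=cv2.cvtColor(px,cv2.COLOR_RGB2HSV)
    tcp=np.array(o["eef_pos"])
    near=np.hypot(w[...,0]-tcp[0],w[...,1]-tcp[1])<.09
    y=near&(h[...,0]>18)&(h[...,0]<36)&(h[...,1]>120)&(w[...,2]>.09)
    P=w[y]; 
    if len(P): print(n,"yellow z pct",np.percentile(P[:,2],[1,10,50,90,99]).round(4)); 
    A=np.c_[P[:,:2],np.ones(len(P))]; print("rect",cv2.minAreaRect((P[:,:2]*1000).astype(np.float32)))
    g=near&(w[...,2]>.08)&(w[...,2]<.2)&~y
    Q=w[g]; M=R.from_quat(o["tool_rot"]).as_matrix(); q=(Q-tcp)@M
    for s in (-1,1):
        k=(q[:,1]*s>.02)&(q[:,1]*s<.06)&(abs(q[:,0])<.02); 
        if k.any(): print("finger",s,"lowest tool z (mm)",(np.sort(q[k,2])[-6:]*1000).round(1))
E
```

```text
[0.3476 0.323  0.1176]
scene yellow z pct [0.1168 0.1203 0.1233 0.1245 0.1271]
rect ((352.13140869140625, 306.74591064453125), (55.85985565185547, 81.75563049316406), 17.439132690429688)
finger -1 lowest tool z (mm) [-10.5  -9.   -9.   -8.4  -5.   -4.9]
finger 1 lowest tool z (mm) [-9.5 -9.  -8.6 -7.  -6.1 -5.4]
top yellow z pct [0.118  0.1188 0.1214 0.1223 0.1224]
rect ((386.23095703125, 278.59490966796875), (6.925920486450195, 1.711846113204956), 39.37086868286133)
```

>>> arm_command([
  [1.5, 2.6, 0],
  [3.9, 6.6, 0],
  [6.3, 10.6, 0],
  [7.7, 13.1, 0.5],
  [7.7, 13.1, 0.9],
], spin=[1, 2.3, 2.3, 2.3, 2.3])

```text
clock: 12.78
eef_pos: [0.4469, 0.4351, 0.1002]
tool_rot: [0.605, 0.797, -0.001, -0.0]
ft_force: [0.0, -0.4, -1.0]
grip_width: 0.052
grasp_force: 62.8
```

>>> arm_command([
  [0, 0, 1],
  [0, 0, 3],
  [0, 0, 5.5],
  [0, 0, 6.5],
  [0, 0, 6.5],
], spin=[0, 0, 0, 0, 0])

```text
clock: 13.4
eef_pos: [0.4455, 0.4333, 0.0368]
tool_rot: [0.605, 0.796, -0.001, -0.0]
ft_force: [-0.3, -0.1, -0.1]
grip_width: 0.0519
grasp_force: 62.8
```

```bash
python3 - <<'E'
from plan import go
go(448.8,436.8,25.3,15.6)
E
```

```text
slide [0.24 0.42 1.15] spin -0.0 | tcp [445.5 433.3  36.8] yaw 15.6 t 13.4
```

>>> arm_command([
  [0.2, 0.4, 0.2],
  [0.2, 0.4, 0.6],
  [0.2, 0.4, 0.8],
  [0.2, 0.4, 0.9],
  [0.2, 0.4, 0.9],
], spin=[0, 0, 0, 0, 0])

```text
clock: 14.02
eef_pos: [0.4497, 0.4374, 0.0287]
tool_rot: [0.605, 0.796, -0.0, -0.0]
ft_force: [-0.1, 0.1, -1.4]
grip_width: 0.0521
grasp_force: 62.8
```

```bash
python3 - <<'E'
from seg import *
from plan import go
go(448.8,436.8,25.3,15.6)
p=camera("scene"); save(p,"s5.png"); i=cv2.imread("pics/s5.png")[220:280,250:350]; cv2.imwrite("pics/s5c.png",cv2.resize(i,None,fx=7,fy=7,interpolation=cv2.INTER_CUBIC))
E
```

```text
slide [-0.04 -0.11  0.34] spin -0.0 | tcp [449.7 437.4  28.7] yaw 15.6 t 14.025
```

View pics/s5c.png

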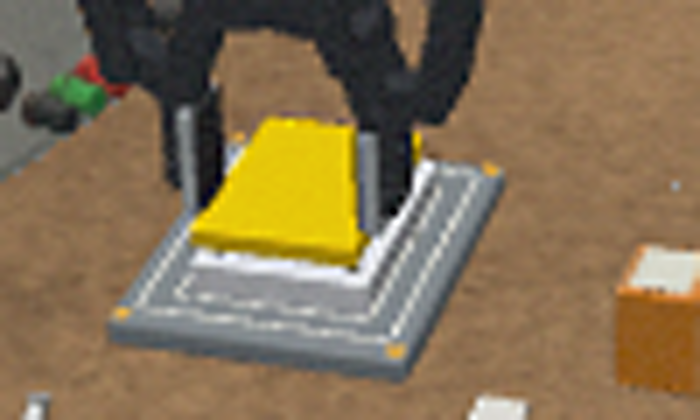

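The insulator hovers a few mm over the spreader, centred and aligned at (280,190) in the crop. I'll lower it and release.

>>> arm_command([
  [-0.05, -0.1, 0.1],
  [-0.05, -0.1, 0.2],
  [-0.05, -0.1, 0.3],
  [-0.05, -0.1, 0.35],
  [-0.05, -0.1, 0.35],
], spin=[0, 0, 0, 0, 0])

```text
clock: 14.7
eef_pos: [0.449, 0.4367, 0.0253]
tool_rot: [0.605, 0.796, -0.0, -0.0]
ft_force: [-0.4, -0.3, -1.4]
grip_width: 0.0522
grasp_force: 62.9
```

>>> arm_command([
  [0, 0, 0],
  [0, 0, 0],
  [0, 0, 0],
  [0, 0, 0],
  [0, 0, 0],
], spin=[0, 0, 0, 0, 0], jaw=7.6)

```text
clock: 15.32
eef_pos: [0.449, 0.4367, 0.0253]
tool_rot: [0.605, 0.796, -0.0, -0.0]
ft_force: [-0.0, -0.1, -0.5]
grip_width: 0.0761
grasp_force: 0.0
```

>>> arm_command([
  [0, 0, -1],
  [0, 0, -3],
  [0, 0, -7],
  [0, 0, -13],
  [0, 0, -18],
], spin=[0, 0, 0, 0, 0])

```text
clock: 15.95
eef_pos: [0.4492, 0.4369, 0.2086]
tool_rot: [0.605, 0.796, 0.001, 0.0]
ft_force: [1.4, 1.1, 0.3]
grip_width: 0.0761
grasp_force: 0.0
```

```bash
python3 - <<'E'
from seg import *
from plan import go
for n in ("scene",):
    p=camera(n); w=cloud(p); px=p["pixels"]; all_(n,w,px,["base","cap","relay"])
    print(n,"ins",rect(w,px,(.4536,.4196),(.015,.04),.06,((20,35),(120,255),(0,255))))
    print(n,"insT",rect(w,px,(.4536,.4196),(.0265,.04),.06))
go(668,105.2,200,5.8)
E
```

```text
scene base [453.7 419.5 100.8 129.5  17.1  11.2 755. ]
scene cap [394.7 223.7  18.   24.2  24.8  36.6  75. ]
scene relay [323.5 415.8  26.9  31.1  14.8  32.2 185. ]
scene ins [453.1 419.3  57.1  81.4  15.   30.3 487. ]
scene insT [453.1 419.3  57.1  81.4  15.   30.7 461. ]
slide [-37.99  11.87   1.55] spin 9.8 | tcp [451.5 439.1 216.7] yaw 15.6 t 16.0
```

>>> arm_command([
  [-5.5, 1.7, 0],
  [-11.2, 3.5, 0],
  [-17, 5.3, 0],
  [-22.8, 7.1, 0],
  [-28.5, 8.9, 0],
], spin=[2, 4, 6, 8, 9.8])

```text
clock: 16.62
eef_pos: [0.6122, 0.1844, 0.2061]
tool_rot: [0.671, 0.742, 0.001, 0.0]
ft_force: [-0.5, 0.7, 0.2]
grip_width: 0.0755
grasp_force: 0.0
```

>>> arm_command([
  [-4.8, 1.2, 0],
  [-8.5, 2.2, 0],
  [-9, 2.4, 2],
  [-9, 2.4, 5],
  [-9, 2.4, 7],
], spin=[0, 0, 0, 0, 0])

```text
clock: 17.25
eef_pos: [0.6438, 0.0984, 0.1343]
tool_rot: [0.671, 0.742, -0.0, -0.0]
ft_force: [-0.2, -0.2, -1.2]
grip_width: 0.076
grasp_force: 0.0
```

```bash
python3 - <<'E'
from seg import *
from plan import go
go(668,105.2,35,5.8)
p=camera("scene"); w=cloud(p)
for lo in (.005,.007):print(rect(w,p["pixels"],(.667,.105),(lo,.03),.06))
d=np.load("top0.npz"); w,px=d["w"],d["px"]
m=(np.hypot(w[...,0]-.668,w[...,1]-.105)<.06)
h=cv2.cvtColor(px,cv2.COLOR_RGB2HSV)
g=m&(h[...,0]>40)&(h[...,0]<85)&(h[...,1]>80)
print("green",cv2.minAreaRect((w[g][:,:2]*1000).astype(np.float32)))
k=m&(px.max(-1)<60)
print("dark",cv2.minAreaRect((w[k|g][:,:2]*1000).astype(np.float32)))
i=cv2.cvtColor(px,cv2.COLOR_RGB2BGR)[120:180,300:375]; cv2.imwrite("pics/b.png",cv2.resize(i,None,fx=8,fy=8,interpolation=cv2.INTER_CUBIC))
E
```

```text
slide [0.43 2.49 9.93] spin -0.1 | tcp [643.8  98.4 134.3] yaw 5.7 t 17.25
[668.5 106.1  55.8  79.6   6.3  14.3 248. ]
[668.8 105.7  55.9  78.8   6.9  15.  231. ]
green ((669.7747192382812, 104.59729766845703), (51.36776351928711, 70.65707397460938), 2.895311117172241)
dark ((668.5413208007812, 104.08782196044922), (54.31993103027344, 70.63468933105469), 4.619370460510254)
```

View pics/b.png

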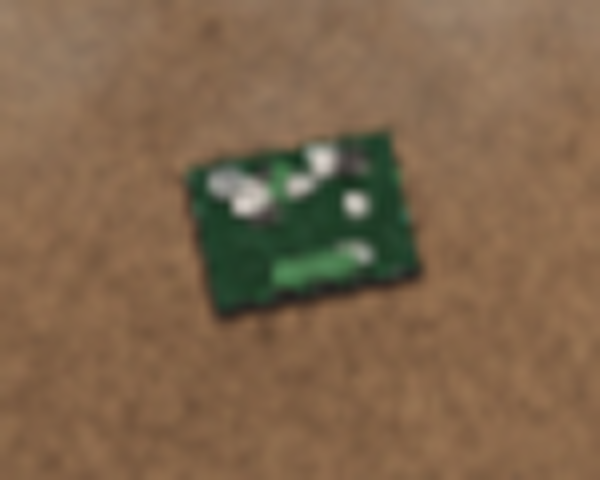

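The crop shows the board clearly at (305,225) with its carrier edges; the yaw is about 5–6°. I'm going down onto it.

>>> arm_command([
  [0.4, 2.5, 1],
  [0.4, 2.5, 4],
  [0.4, 2.5, 8],
  [0.4, 2.5, 9.9],
  [0.4, 2.5, 9.9],
], spin=[0, 0, 0, 0, 0])

```text
clock: 17.92
eef_pos: [0.6673, 0.1053, 0.0349]
tool_rot: [0.671, 0.742, -0.001, -0.001]
ft_force: [0.1, -0.6, 0.4]
grip_width: 0.076
grasp_force: 0.0
```

```bash
python3 - <<'E'
from plan import go
go(668.5,105.3,-0.5,5.7)
E
```

```text
slide [-0.02  0.13  3.54] spin 0.1 | tcp [667.3 105.3  34.9] yaw 5.8 t 17.925
```

>>> arm_command([
  [0, 0.1, 0.8],
  [0, 0.1, 2],
  [0, 0.1, 3],
  [0, 0.1, 3.5],
  [0, 0.1, 3.5],
], spin=[0, 0, 0, 0, 0])

```text
clock: 18.55
eef_pos: [0.6692, 0.1055, 0.0006]
tool_rot: [0.671, 0.742, -0.001, -0.0]
ft_force: [0.1, 0.4, 0.5]
grip_width: 0.076
grasp_force: 0.0
```

>>> arm_command([
  [0, 0, 0],
  [0, 0, 0],
  [0, 0, 0],
  [0, 0, 0],
  [0, 0, 0],
], spin=[0, 0, 0, 0, 0], jaw=4.6)

```text
clock: 19.18
eef_pos: [0.6706, 0.1057, 0.0025]
tool_rot: [0.671, 0.742, 0.001, 0.001]
ft_force: [-0.3, -0.5, 5.6]
grip_width: 0.0512
grasp_force: 63.2
```

>>> arm_command([
  [0, 0, -0.5],
  [0, 0, -2],
  [0, 0, -5],
  [0, 0, -9],
  [0, 0, -14],
], spin=[0, 0, 0, 0, 0])

```text
clock: 19.8
eef_pos: [0.6686, 0.1054, 0.1418]
tool_rot: [0.671, 0.742, -0.001, -0.001]
ft_force: [1.0, 1.0, -0.4]
grip_width: 0.051
grasp_force: 62.6
```

```bash
python3 - <<'E'
from plan import go
go(453.6,419.6,200,15.6)
E
```

```text
slide [ 33.42 -18.24  -5.77] spin -9.8 | tcp [668.6 105.4 141.8] yaw 5.8 t 19.8
```

>>> arm_command([
  [1, -0.5, -4],
  [6, -3.3, -6],
  [11.5, -6.3, -6],
  [17, -9.3, -6],
  [22.5, -12.3, -6],
], spin=[-1, -3, -5, -7.5, -9.8])

```text
clock: 20.42
eef_pos: [0.5235, 0.3179, 0.2021]
tool_rot: [0.604, 0.797, 0.0, 0.0]
ft_force: [0.5, 0.2, 0.0]
grip_width: 0.0514
grasp_force: 62.7
```

```bash
python3 - <<'E'
from plan import go
go(453.6,419.6,100,15.6)
E
```

```text
slide [11.67 -4.   10.21] spin 0.0 | tcp [523.5 317.9 202.1] yaw 15.6 t 20.425
```

>>> arm_command([
  [4.5, -1.6, 0],
  [9, -3.2, 0.5],
  [11.7, -4, 3.5],
  [11.7, -4, 8],
  [11.7, -4, 10.2],
], spin=[0, 0, 0, 0, 0])

```text
clock: 21.05
eef_pos: [0.453, 0.4181, 0.097]
tool_rot: [0.604, 0.797, -0.002, -0.0]
ft_force: [0.0, -1.1, -1.5]
grip_width: 0.0509
grasp_force: 62.7
```

>>> arm_command([
  [0, 0, 1],
  [0, 0, 3],
  [0, 0, 5],
  [0, 0, 5.5],
  [0, 0, 5.5],
], spin=[0, 0, 0, 0, 0])

```text
clock: 21.68
eef_pos: [0.4554, 0.4188, 0.0451]
tool_rot: [0.605, 0.796, 0.0, 0.0]
ft_force: [0.1, -0.3, -0.6]
grip_width: 0.0513
grasp_force: 62.7
```

```bash
python3 - <<'E'
from seg import *
from plan import go
go(453.6,419.6,32,15.6)
p=camera("scene"); save(p,"s6.png"); i=cv2.imread("pics/s6.png")[210:280,250:350]; cv2.imwrite("pics/s6c.png",cv2.resize(i,None,fx=7,fy=7,interpolation=cv2.INTER_CUBIC))
E
```

```text
slide [ 0.12 -0.15  1.31] spin -0.0 | tcp [455.4 418.8  45.1] yaw 15.6 t 21.675
```

View pics/s6c.png

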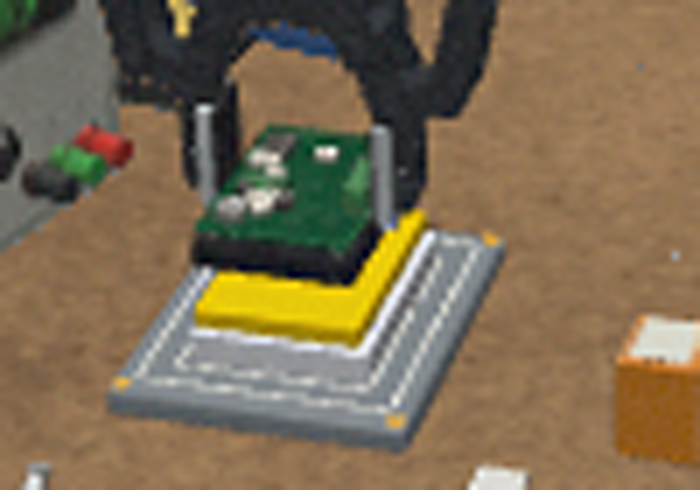

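The board hangs level above the yellow plate, around (285,205) in the crop. I'll lower it in small steps.

>>> arm_command([
  [0.1, -0.15, 0.5],
  [0.1, -0.15, 0.9],
  [0.1, -0.15, 1.1],
  [0.1, -0.15, 1.15],
  [0.1, -0.15, 1.15],
], spin=[0, 0, 0, 0, 0])

```text
clock: 22.35
eef_pos: [0.4532, 0.4192, 0.0328]
tool_rot: [0.605, 0.796, -0.0, 0.0]
ft_force: [0.5, 0.0, -1.8]
grip_width: 0.0511
grasp_force: 62.7
```

>>> arm_command([
  [0, 0, 0.05],
  [0, 0, 0.1],
  [0, 0, 0.12],
  [0, 0, 0.15],
  [0, 0, 0.15],
], spin=[0, 0, 0, 0, 0])

```text
clock: 22.98
eef_pos: [0.4534, 0.4193, 0.0324]
tool_rot: [0.605, 0.796, 0.0, 0.0]
ft_force: [-2.2, -1.6, 5.9]
grip_width: 0.0512
grasp_force: 63.8
```

Contact is made at 32.4 mm. Release and retract.

>>> arm_command([
  [0, 0, 0],
  [0, 0, 0],
  [0, 0, 0],
  [0, 0, 0],
  [0, 0, 0],
], spin=[0, 0, 0, 0, 0], jaw=7.6)

```text
clock: 23.6
eef_pos: [0.4532, 0.4192, 0.0312]
tool_rot: [0.605, 0.796, -0.0, -0.0]
ft_force: [0.5, 0.9, -1.2]
grip_width: 0.0758
grasp_force: 0.0
```

>>> arm_command([
  [0, 0, -1],
  [0, 0, -3],
  [0, 0, -7],
  [0, 0, -13],
  [0, 0, -18],
], spin=[0, 0, 0, 0, 0])

```text
clock: 24.22
eef_pos: [0.4535, 0.4194, 0.2146]
tool_rot: [0.605, 0.796, 0.001, 0.0]
ft_force: [1.3, 0.7, 0.0]
grip_width: 0.0757
grasp_force: 0.0
```

```bash
python3 - <<'E'
from seg import *
from plan import go
p=camera("scene"); w=cloud(p); px=p["pixels"]; all_("s",w,px,["base","cap","relay","cover","rib"])
print("board",rect(w,px,(.4536,.4196),(.036,.07),.06))
print("ins",rect(w,px,(.4536,.4196),(.015,.04),.06,((20,35),(120,255),(0,255))))
go(505.5,81.8,200,18)
E
```

```text
s base [453.  420.6  99.7 125.2  16.3  11.4 723. ]
s cap [395.2 223.   17.8  23.3  27.9  36.5  74. ]
s relay [323.9 416.2  27.9  33.3  16.3  32.5 183. ]
s cover [505.8  81.4  80.4 110.6  18.3  46.6 559. ]
s rib [505.3  81.8  10.9  47.7  16.   65.8  42. ]
board [452.2 419.2  54.   76.1  14.8  44.7 485. ]
ins [432.6 427.4  45.9  91.2 -20.9  28.8 124. ]
slide [-34.08  -4.36   1.98] spin -2.4 | tcp [455.7 421.5 222.6] yaw 15.6 t 24.275
```

>>> arm_command([
  [-5.5, -0.6, 0],
  [-11.4, -1.4, 0],
  [-17.3, -2.2, 0],
  [-23.2, -3, 0],
  [-29, -3.7, 0],
], spin=[-1, -2.4, -2.4, -2.4, -2.4], jaw=4.0)

```text
clock: 24.9
eef_pos: [0.4956, 0.1281, 0.2121]
tool_rot: [0.588, 0.809, 0.001, 0.001]
ft_force: [0.1, -0.1, 0.6]
grip_width: 0.04
grasp_force: 0.0
```

>>> arm_command([
  [-3.8, -0.4, 0],
  [-4.8, -0.5, 1],
  [-4.8, -0.5, 4],
  [-4.8, -0.5, 8],
  [-4.8, -0.5, 10],
], spin=[0, 0, 0, 0, 0])

```text
clock: 25.52
eef_pos: [0.5038, 0.0835, 0.1089]
tool_rot: [0.587, 0.809, -0.001, -0.001]
ft_force: [0.2, -0.4, 0.2]
grip_width: 0.0397
grasp_force: 0.0
```

```bash
python3 - <<'E'
from plan import go
go(505.5,81.8,85,18)
E
```

```text
slide [-0.21  0.12  2.39] spin 0.1 | tcp [503.8  83.5 108.9] yaw 18.1 t 25.525
```

>>> arm_command([
  [-0.2, 0.1, 0.8],
  [-0.2, 0.1, 2],
  [-0.2, 0.1, 2.5],
  [-0.2, 0.1, 2.5],
  [-0.2, 0.1, 2.5],
], spin=[0, 0, 0, 0, 0])

```text
clock: 26.15
eef_pos: [0.5076, 0.0812, 0.0869]
tool_rot: [0.588, 0.809, 0.0, 0.0]
ft_force: [-0.4, 0.1, 0.3]
grip_width: 0.0401
grasp_force: 0.0
```

```bash
python3 - <<'E'
from seg import *
from plan import go
go(505.5,81.8,53,18)
p=camera("scene"); save(p,"s7.png"); i=cv2.imread("pics/s7.png")[140:220,280:410]; cv2.imwrite("pics/s7c.png",cv2.resize(i,None,fx=6,fy=6,interpolation=cv2.INTER_CUBIC))
E
```

```text
slide [ 0.12 -0.18  3.39] spin -0.0 | tcp [507.6  81.2  86.9] yaw 18.0 t 26.15
```

View pics/s7c.png

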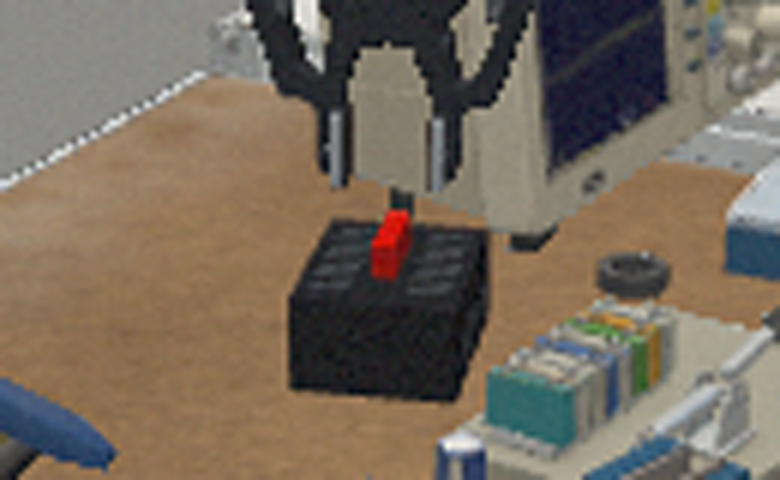

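The fingers straddle the red rib, (390,245) in the crop, and nothing is in the way. Lower and grasp.

>>> arm_command([
  [0.1, -0.15, 1],
  [0.1, -0.15, 2.2],
  [0.1, -0.15, 3],
  [0.1, -0.15, 3.3],
  [0.1, -0.15, 3.3],
], spin=[0, 0, 0, 0, 0])

```text
clock: 26.82
eef_pos: [0.5052, 0.0816, 0.0529]
tool_rot: [0.588, 0.809, -0.0, -0.0]
ft_force: [-0.1, 0.3, -0.6]
grip_width: 0.04
grasp_force: 0.0
```

>>> arm_command([
  [0, 0, 0],
  [0, 0, 0],
  [0, 0, 0],
  [0, 0, 0],
  [0, 0, 0],
], spin=[0, 0, 0, 0, 0], jaw=0.4)

```text
clock: 27.45
eef_pos: [0.506, 0.0817, 0.0537]
tool_rot: [0.588, 0.809, 0.001, 0.0]
ft_force: [1.2, 0.8, 2.3]
grip_width: 0.0098
grasp_force: 62.5
```

>>> arm_command([
  [0, 0, -0.5],
  [0, 0, -2],
  [0, 0, -5],
  [0, 0, -10],
  [0, 0, -14],
], spin=[0, 0, 0, 0, 0])

```text
clock: 28.08
eef_pos: [0.5053, 0.0816, 0.1959]
tool_rot: [0.588, 0.809, 0.0, 0.0]
ft_force: [0.6, 0.1, -1.7]
grip_width: 0.0103
grasp_force: 62.1
```

```bash
python3 - <<'E'
from plan import go
go(453.4,419.6,195,15.6)
E
```

```text
slide [33.75  5.49  0.09] spin 2.4 | tcp [505.3  81.6 195.9] yaw 18.0 t 28.075
```

>>> arm_command([
  [4, 0.6, 0],
  [9.5, 1.5, 0],
  [15, 2.4, 0],
  [20.5, 3.3, 0],
  [26, 4.2, 0],
], spin=[0.6, 1.2, 1.8, 2.4, 2.4])

```text
clock: 28.7
eef_pos: [0.4644, 0.3433, 0.1942]
tool_rot: [0.605, 0.796, 0.0, 0.0]
ft_force: [0.9, -0.6, -0.8]
grip_width: 0.0099
grasp_force: 62.1
```

>>> arm_command([
  [4, 0.6, 0],
  [7, 0.9, 0],
  [7.7, 1, 1],
  [7.7, 1, 4],
  [7.7, 1, 5],
], spin=[0, 0, 0, 0, 0])

```text
clock: 29.32
eef_pos: [0.4528, 0.4167, 0.1411]
tool_rot: [0.605, 0.796, -0.003, -0.0]
ft_force: [-0.1, -0.7, -2.2]
grip_width: 0.0104
grasp_force: 62.0
```

>>> arm_command([
  [0, 0, 0],
  [0, 0, 0],
  [0, 0, 0],
  [0, 0, 0],
  [0, 0, 0],
], spin=[0, 0, 0, 0, 0])

```text
clock: 29.95
eef_pos: [0.4541, 0.4188, 0.1437]
tool_rot: [0.605, 0.796, 0.0, 0.0]
ft_force: [0.3, 0.0, -0.5]
grip_width: 0.01
grasp_force: 62.0
```

```bash
python3 - <<'E'
from seg import *
from plan import go
go(453.4,419.6,63.3,15.6)
p=camera("scene"); save(p,"s8.png"); i=cv2.imread("pics/s8.png")[180:280,240:360]; cv2.imwrite("pics/s8c.png",cv2.resize(i,None,fx=6,fy=6,interpolation=cv2.INTER_CUBIC))
w=cloud(p); print(rect(w,p["pixels"],(.4534,.4196),(.12,.15),.08)); print(rect(w,p["pixels"],(.4534,.4196),(.09,.145),.08))
E
```

```text
slide [ 0.09 -0.06  8.04] spin -0.0 | tcp [454.1 418.8 143.7] yaw 15.6 t 29.95
[453.6 419.2  81.8 102.5  16.  136.  974. ]
[ 453.6  419.2   81.8  103.6   16.   124.5 1527. ]
```

View pics/s8c.png

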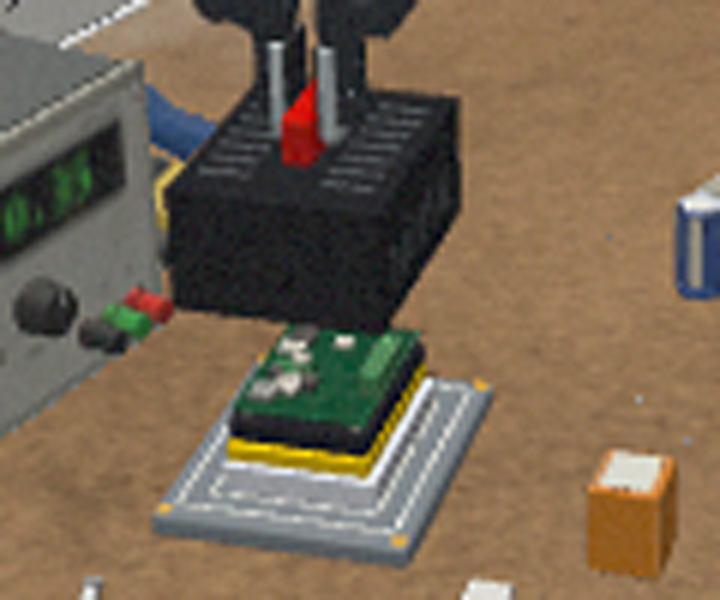

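The cover hangs level, aligned and centred over the stack. Lowering.

>>> arm_command([
  [0.05, -0.1, 1.5],
  [0.05, -0.1, 3.3],
  [0.05, -0.1, 5],
  [0.05, -0.1, 6.5],
  [0.05, -0.1, 7.2],
], spin=[0, 0, 0, 0, 0])

```text
clock: 30.62
eef_pos: [0.4523, 0.4184, 0.0696]
tool_rot: [0.605, 0.796, -0.001, -0.0]
ft_force: [-0.1, -0.2, -0.8]
grip_width: 0.0104
grasp_force: 62.1
```

>>> arm_command([
  [0, 0, 0.2],
  [0, 0, 0.4],
  [0, 0, 0.6],
  [0, 0, 0.7],
  [0, 0, 0.7],
], spin=[0, 0, 0, 0, 0])

```text
clock: 31.25
eef_pos: [0.4529, 0.419, 0.0644]
tool_rot: [0.605, 0.796, 0.0, 0.0]
ft_force: [-0.2, 0.7, -2.3]
grip_width: 0.01
grasp_force: 62.1
```

Still hanging, about 1 mm to go.

>>> arm_command([
  [0, 0, 0.05],
  [0, 0, 0.1],
  [0, 0, 0.1],
  [0, 0, 0.1],
  [0, 0, 0.1],
], spin=[0, 0, 0, 0, 0])

```text
clock: 31.88
eef_pos: [0.4532, 0.4191, 0.0637]
tool_rot: [0.605, 0.796, 0.0, 0.0]
ft_force: [-0.2, -0.5, 1.6]
grip_width: 0.0101
grasp_force: 62.5
```

>>> arm_command([
  [0, 0, 0],
  [0, 0, 0],
  [0, 0, 0],
  [0, 0, 0],
  [0, 0, 0],
], spin=[0, 0, 0, 0, 0], jaw=4.0)

```text
clock: 32.5
eef_pos: [0.4529, 0.4189, 0.0633]
tool_rot: [0.605, 0.796, -0.0, -0.0]
ft_force: [0.2, -0.7, 0.9]
grip_width: 0.0399
grasp_force: 0.0
```

>>> arm_command([
  [0, 0, -1],
  [0, 0, -3],
  [0, 0, -6],
  [0, 0, -10],
  [0, 0, -12],
], spin=[0, 0, 0, 0, 0])

```text
clock: 33.12
eef_pos: [0.4539, 0.4198, 0.187]
tool_rot: [0.605, 0.796, 0.002, 0.0]
ft_force: [-0.5, 0.3, -1.0]
grip_width: 0.04
grasp_force: 0.0
```

>>> arm_command([
  [0, 0, 0],
  [0, 0, 0],
  [0, 0, 0],
  [0, 0, 0],
  [0, 0, 0],
], spin=[0, 0, 0, 0, 0])

```text
clock: 33.75
eef_pos: [0.4527, 0.4188, 0.1827]
tool_rot: [0.605, 0.796, -0.001, -0.0]
ft_force: [0.1, -0.8, 0.2]
grip_width: 0.0401
grasp_force: 0.0
```

```bash
python3 - <<'E'
from seg import *
p=camera("scene"); save(p,"s9.png"); i=cv2.imread("pics/s9.png")[180:280,240:360]; cv2.imwrite("pics/s9c.png",cv2.resize(i,None,fx=6,fy=6,interpolation=cv2.INTER_CUBIC))
w=cloud(p); all_("s",w,p["pixels"],["base","cap","relay"]); print(rect(w,p["pixels"],(.4534,.4196),(.05,.064),.08))
E
```

```text
s base [452.9 421.4  99.7 122.   15.8  11.8 508. ]
s cap [394.6 224.2  17.8  22.7  27.8  37.   72. ]
s relay [323.3 415.6  26.8  31.4  14.5  32.7 180. ]
[452.5 418.7  81.  105.4  15.2  58.9 851. ]
```

View pics/s9c.png

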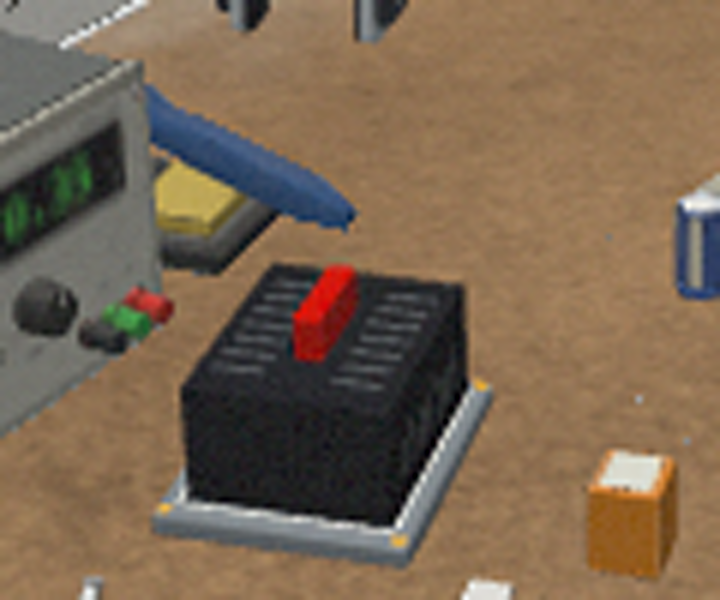

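The cover stands flat inside the outer outline, with its top at 59 mm, and the cap and relay have not moved. Handing the job in.

```bash
python3 -c "
from workcell import *
print(job_done())"
```

```text
the job is handed in; nothing more can be done
None
```

I stacked the spreader, insulator, board and cover on the base and handed the job in at about 34 s. By camera, each piece lay within about 3 mm of the base centre and 3° of its long side, and the capacitor and relay had not moved. The ferrite ring was not re-measured, but no move went near it. The hand-in gave no verdict.

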